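# Feel out a lever's free play and pin it at the middle

### The job

The yellow lever on the green gearbox has free play on its shaft: rock it by its black hand grip, first to the robot's left and then to the robot's right, leaning on it each way for a moment once it clearly meets the springy resistance (about 6 N, never forcing the shaft round). Then leave the lever at the middle of its free play, where the hole in it lines up with the unseen hole underneath, and push the red-headed locating pin from the wooden rack gently and fully home through the lever, then let go. Leave all the other things, and the blue-headed dowel, where they are.

Things in the scene. Friction and masses are not known exactly. Their poses are not given: they have to be found in the camera images.
- gearbox: green gearbox bolted to the table, 200 x 150 mm, 52 mm high, grey motor on the far side. On it an aluminium disc, 240 mm wide, top 77 mm above the table, turns only with the shaft. Origin on the table under the lever's upright turning axis; at zero yaw its -x side (the lever's side) faces the robot
- axis (a point): point on the lever's upright turning axis, level with the lever plate's top face, 86 mm above the table
- lever: yellow lever, swings level about the axis, origin on the axis at table height, pointing along its own -x. Swings freely (under 1 N at the grip; stays where left) over 30 to 60 mm of grip travel; then it turns the shaft: resistance climbs 3 N per mm of grip travel, alike both sides. Its start within the play and the direction of the middle are unknown
- lever_hole (a point): centre of the round 15 mm hole in the top face of the 8 mm thick, 60 mm wide lever plate, 75 mm from the axis. 1 mm under the plate is the disc with one matching 15 mm hole, 21 mm deep and open below, hidden by the plate: exactly under the lever's hole when the lever is at the middle of its free play
- lever_grip (a point): centre of the lever's upright black hand grip, 112 mm above the table: a cylinder 24 mm wide, from 86 to 134 mm above the table, 150 mm from the axis, on the line from the axis through the hole
- shaft (a joint): turn of the sprung output shaft (short red pointer beyond the axis), rad, anticlockwise from above positive; springs back to 0. Grip pushed past its play to the robot's right (-y) turns it positive, to the left (+y) negative. 0.01 rad is about 4.5 N at the grip; 0.045 rad (about 20 N) strains it
- rack: pale wooden pin rack fixed to the table, 70 (x) x 140 (y) mm, 45 mm high, with two 15 mm holes 38 mm deep, 35 mm either side of its centre along its y; origin at the centre of its underside
- pin: the locating pin, standing in the rack hole nearer the rack's +y end: steel shank 12 mm thick and 32 mm long whose lowest 10 mm taper to 6 mm, and a red cylindrical head 22 mm wide and 34 mm high above. Origin at the lower tip, z up along the pin; 70 to 130 g
- pin_shoulder (a point): underside of the red head, on the pin's axis, 32 mm above the tip; it rests on the lever plate when the pin is home (on the rack's top, 45 mm above the table, at the start)
- pin_head (a point): point inside the red head to grip it by, 54 mm above the pin's tip (22 mm above the shoulder)
- spare: spare dowel: steel, 12 mm thick, 26 mm long, with a flat blue head 22 mm wide and 14 mm high; stands in the rack hole nearer the rack's -y end. Not for this job, leave it. Origin at the lower tip
- wrench: steel wrench lying on the table, about 180 mm, not for this job
- screwdriver: screwdriver lying on the table, not for this job
- jar: closed amber glass jar with yellow cap, 60 mm wide, 75 mm high, bystander, origin at its underside
- can: blue can, 70 mm wide, 100 mm high, bystander, origin at its underside
- collar: brass ring 64 mm wide, 18 mm high, bystander
- spool: copper spool 56 mm wide, 44 mm high, bystander

How it is judged:
By the outcome, as a careful person would: the job done as asked, in the order asked, and still so for the second after the job is handed in, with the robot touching nothing.
It also fails if it takes over 69 s, if anything falls off the work surface, if the arm or the gripper's body presses on something with over 40 N, if the wrist force passes 120 N, or if a joint passes its speed limit or range.

### The arm

A 6-joint arm with a two-finger parallel gripper is mounted at the origin on the work surface. World frame = base frame: x ahead of the robot, y to its left, z up, the work surface at z = 0. Lengths are in m, angles in rad, forces in N, time in s.
With the tool pointing down it reaches from about 0.35 to 0.725 m from the base axis. Payload 4.3 kg.
Tool frame: the origin (TCP) lies midway between the tips of the shut fingers; the grasp point (between the pads) lies 19 mm behind it; z points along the fingers, y is the direction in which the jaws open and shut (so a half turn about z gives the same grasp; the last joint's range is limited). The gripper opens to 85 mm and grips with 20 to 120 N. Pads are 22 mm wide; open, the fingers measure 114 mm over their backs; the gripper's body (76 mm by 85 mm) begins 54 mm behind the grasp point. The pads swing forward as they close: fully open they stand 13 mm farther back than shut.
Start: joints at [1.036, 0.377, 0.081, 1.274, 0, 1.46], TCP at [0.237, 0.524, 0.231] pointing down, gripper open.
Joint ranges: [-2.72, 2.72], [-0.84, 1.66], [-1.02, 1.22], [-1.77, 2.12], [-1.37, 1.28], [-3.14, 3.14]. Speed limits (rad/s): [2.57, 2.57, 3.14, 3.14, 3.14, 3.14].

### API

Orientations are given as a unit quaternion [w, x, y, z].
In Python, from workcell import env, gripper_to, solver, eyes, close_job gives the robot as it stands. Calls block until the motion is done:
- env.reach(position, orientation): joint-space move of the TCP to a pose.
- env.move_linear(position, rot=None, v=0.15, max_force=None): straight line of the TCP; rot=None keeps the orientation; v is the mean speed in m/s. With max_force (N) it stops when the force on the tool has changed by that much, and returns True; else False.
- env.move_j(angles): joint-space move.
- gripper_to(opening, f_grip=None): opening from 0.0 (shut) to 1.0 (fully open); f_grip is the grip in N (None keeps the last); returns when the fingers have stopped.
- env.hold(seconds).
- solver.ik(position, orientation): joint angles nearest the present ones, or None.
- eyes.snapshot(name): name is "side" or "top"; returns the picture (400x640x3 uint8, red, green, blue); there is no depth.
- eyes.camera_params(name): a dict with "fx", "fy", "cx", "cy" (pixels), "world_to_cam" (4x4, takes a point from world to camera coordinates). Camera axes: x right, y up, looking along -z (the intrinsics and any distortion apply to the point x, -y, -z); pixel columns grow to the right and rows downward; lengths in m; the calibration is good to about 2 mm. A picture is of the moment at which its call begins. camera_params takes no time and is no camera call.
A pose or a line that the arm cannot do raises env.MotionError and nothing moves.
- close_job(): hands the job in, once; it reports no verdict.
Trained networks look in the newest picture that a camera, given by its name, has taken for a name from the list of things; names that differ only in an ending like _2 or _b are one class to them, and where a whole thing is asked for, a point or a joint stands for the part that bears it (a point fixed in the world has none). Each returns a list of dicts, best first, with "score" (0 to 1); they miss things now and then, are a little off and sometimes report something else, mostly with a low value. They report only what shows in the picture. A call takes as long as a camera call.
- eyes.boxes_of(camera, name): "bbox" ([left, top, right, bottom] in pixels, round what is visible of it).
- eyes.cut_out(camera, name): "region" (400x640 bool, what is visible of it) and "bbox" ([left, top, right, bottom] in pixels, round what is visible of it).
Readings, each from a call of its own:
- env.current_time(): time.
- env.current_joint_positions(): joint angles.
- env.current_joint_vel(): joint speeds.
- env.current_joint_efforts(): joint torques, N m.
- env.current_tool_pos(): TCP position.
- env.current_orientation(): TCP orientation.
- env.current_wrist_force(): force on the tool from outside, world axes, zero at the start.
- env.current_moment(): the same for the moment, N m.
- env.current_grip_width(): opening from 0.0 (shut) to 1.0 (fully open).
Only numpy, scipy, OpenCV 4.12 (cv2) and the standard library are available. Lean on these libraries where they do the work, as an engineer would, in place of code of your own. Each camera call takes 0.05 s, during which the arm holds its last target. There are 200 camera calls.

## Working session

There is one attempt and no reset: what is moved stays moved. The work goes in short steps, each a Python script; the robot and the scene stay as the last script left them, time stands still between calls to the robot, and variables do not carry over. Pictures are saved under pics/ and viewed, about 8 in all and at most 12, crops included, and the job is handed in when it is done.

```bash
mkdir -p pics; ls; cat > h.py <<'E'
import numpy as np, cv2
from workcell import env, gripper_to, solver, eyes, close_job
def snap(c,f=None):
    im=eyes.snapshot(c)
    if f: cv2.imwrite('pics/'+f,im[:,:,::-1])
    return im
def ray(c,px):
    p=eyes.camera_params(c); M=np.array(p['world_to_cam']); R,t=M[:3,:3],M[:3,3]
    K=np.array([[p['fx'],0,p['cx']],[0,p['fy'],p['cy']],[0,0,1]])
    d=p.get('distortion',p.get('dist'))
    u=cv2.undistortPoints(np.array([[px]],float),K,None if d is None else np.array(d,float))[0,0]
    return -R.T@t, R.T@np.array([u[0],-u[1],-1.])
def at_z(c,px,z):
    o,d=ray(c,px); return o+d*(z-o[2])/d[2]
def proj(c,P):
    p=eyes.camera_params(c); M=np.array(p['world_to_cam']); q=M[:3,:3]@np.array(P)+M[:3,3]
    return np.array([p['cx']+p['fx']*q[0]/-q[2], p['cy']+p['fy']*-q[1]/-q[2]])
E
python3 - <<'E'
from h import *
for c in('top','side'):
    snap(c,c+'1.png'); p=eyes.camera_params(c); print(c,{k:(np.round(v,3).tolist()) for k,v in p.items()})
    for n in('lever','lever_hole','lever_grip','axis','pin','pin_head','spare','rack','gearbox'):
        print(n,[(np.round(b['bbox'],1).tolist(),round(b['score'],2)) for b in eyes.boxes_of(c,n)[:2]])
E
```

```text
pics
top {'fx': 364.424, 'fy': 364.424, 'cx': 318.916, 'cy': 200.477, 'world_to_cam': [[-0.037, -0.999, -0.003, -0.039], [0.975, -0.037, 0.218, -0.535], [-0.218, 0.005, 0.976, -0.932], [0.0, 0.0, 0.0, 1.0]]}
lever [([239.3, 137.8, 264.1, 200.6], 0.93)]
lever_hole [([239.5, 134.3, 264.7, 203.3], 0.72)]
lever_grip [([241.2, 133.6, 264.0, 201.8], 0.89)]
axis [([210.7, 97.0, 300.3, 198.8], 0.77)]
pin [([383.2, 206.1, 392.2, 214.4], 0.64)]
pin_head [([140.0, 147.3, 169.8, 175.9], 0.27)]
spare [([407.3, 204.2, 418.0, 214.5], 0.64)]
rack [([369.4, 194.9, 428.4, 227.4], 0.64), ([143.0, 147.3, 169.1, 178.3], 0.22)]
gearbox [([211.2, 96.4, 300.5, 205.7], 0.78)]
side {'fx': 473.903, 'fy': 473.903, 'cx': 317.005, 'cy': 198.512, 'world_to_cam': [[0.955, -0.296, -0.012, -0.493], [0.205, 0.631, 0.748, -0.164], [-0.214, -0.717, 0.663, -1.235], [0.0, 0.0, 0.0, 1.0]]}
lever [([309.4, 155.4, 375.1, 173.5], 0.87), ([322.6, 258.9, 375.6, 324.2], 0.51)]
lever_hole [([311.5, 150.6, 372.7, 175.3], 0.56), ([228.5, 135.4, 269.9, 161.2], 0.39)]
lever_grip [([310.2, 151.8, 375.4, 176.2], 0.89), ([264.1, 349.6, 300.9, 382.5], 0.69)]
axis [([310.6, 141.3, 411.6, 201.4], 0.73)]
pin [([335.1, 264.0, 348.1, 281.0], 0.67)]
pin_head [([334.6, 263.1, 348.8, 281.5], 0.68)]
spare []
rack [([322.8, 261.3, 375.0, 325.0], 0.72)]
gearbox [([314.0, 140.5, 412.9, 202.9], 0.62)]
```

```bash
python3 - <<'E'
import cv2
a=cv2.imread('pics/top1.png');b=cv2.imread('pics/side1.png')
cv2.imwrite('pics/a.png',cv2.resize(a[80:250,180:450],None,fx=2.9,fy=2.9,interpolation=2)); cv2.imwrite('pics/b.png',cv2.resize(b,None,fx=1.25,fy=1.25,interpolation=2))
E
```

```text
(no output)
```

View pics/a.png

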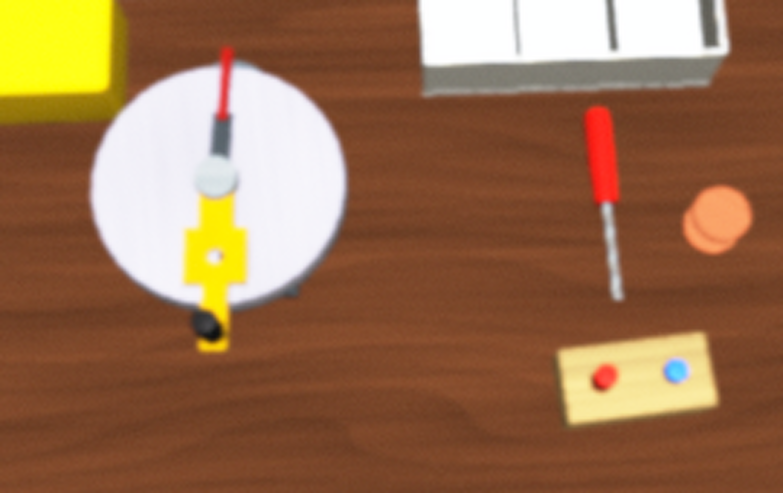

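View pics/b.png

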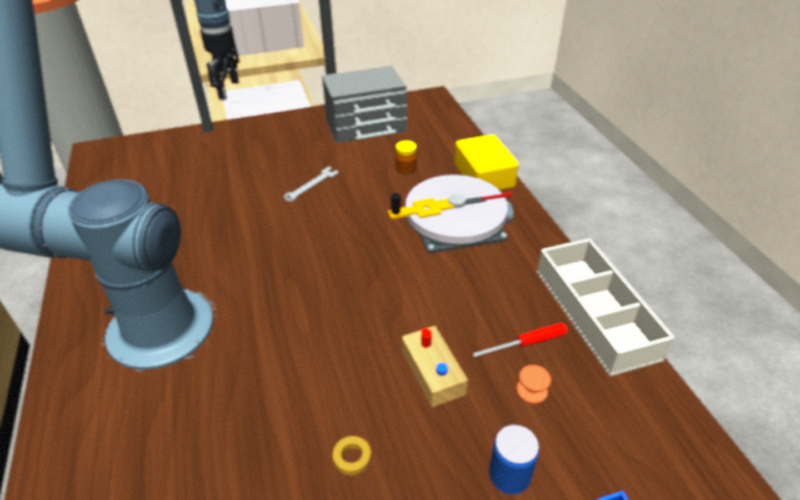

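The top view shows the lever hole at about px (254,168), grip top at (251,191) and axis cap at (254,141). The red pin is at (389,210), blue at (413,208). In the side view nothing stands near the grip except the disc. Next: sub-pixel positions.

```bash
python3 - <<'E'
from h import *
a=cv2.imread('pics/top1.png');b=cv2.imread('pics/side1.png')
hs=cv2.cvtColor(a,40); hb=cv2.cvtColor(b,40)
def msk(h,lo,hi,box):
    m=cv2.inRange(h,lo,hi); z=np.zeros_like(m); l,t,r,bo=box; z[t:bo,l:r]=m[t:bo,l:r]; return z
def cen(m): ys,xs=np.nonzero(m); return np.array([xs.mean()+0,ys.mean()]),len(xs)
# disc: ellipse from hull of non-brown
m=msk(hs,(0,0,150),(180,70,255),(205,95,305,195)); n,l,st,c=cv2.connectedComponentsWithStats(m); k=1+np.argmax(st[1:,4]); pts=cv2.convexHull(np.argwhere(l==k)[:,::-1].astype(np.int32))
e=cv2.fitEllipse(pts); print('disc ell',e,at_z('top',e[0],.077))
m=msk(hb,(0,0,150),(180,70,255),(318,138,412,196)); n,l,st,c=cv2.connectedComponentsWithStats(m); k=1+np.argmax(st[1:,4]); pts=cv2.convexHull(np.argwhere(l==k)[:,::-1].astype(np.int32))
e=cv2.fitEllipse(pts); print('disc ell side',e,at_z('side',e[0],.077))
# pin
def tri(pa,pb):
    o1,d1=ray('top',pa);o2,d2=ray('side',pb);A=np.stack([d1,-d2],1);s=np.linalg.lstsq(A,o2-o1,rcond=None)[0]
    p,q=o1+s[0]*d1,o2+s[1]*d2; return (p+q)/2,np.linalg.norm(p-q)
def red(h,box): return cen(msk(h,(0,150,90),(8,255,255),box)|msk(h,(172,150,90),(180,255,255),box))
p1,p2=red(hs,(380,200,400,220)),red(hb,(330,258,352,285)); print('pin',p1,p2,tri(p1[0],p2[0]))
y=msk(hs,(20,120,120),(35,255,255),(235,140,272,206)); print('lever',cen(y))
k1=cen(msk(hs,(0,0,0),(180,255,55),(240,180,262,200)))
k2=cen(msk(hb,(0,0,0),(180,255,55),(308,150,324,172)));print('grip',k1,k2,tri(k1[0],k2[0]))
print('hole',at_z('top',(254.1,168.3),.086))
print('spare',at_z('top',(180+676/2.9,80+370/2.9),.055))
m=msk(hs,(12,40,150),(28,160,255),(365,190,435,232));print('rack rect',cv2.minAreaRect(np.argwhere(m>0)[:,::-1].astype(np.int32)),at_z('top',cen(m)[0],.045))
print(env.current_orientation(),env.current_wrist_force(),env.current_time(),solver.ik([.45,.2,.1],[0,1,0,0]))
E
```

```text
disc ell ((254.7537078857422, 143.55979919433594), (82.73591613769531, 88.99224853515625), 73.36880493164062) [0.69654588 0.11300829 0.077     ]
disc ell side ((365.4665832519531, 166.16595458984375), (54.05228042602539, 83.80432891845703), 94.48152923583984) [0.695985   0.09469425 0.077     ]
pin (array([388.16, 209.46]), 50) (array([340.5047619 , 269.07619048]), 105) (array([ 0.49963617, -0.24339682,  0.06435459]), np.float64(0.0004309922306050217))
lever (array([254.01829268, 169.87804878]), 656)
grip (array([251.73076923, 193.53846154]), 26) (array([316.01123596, 162.05617978]), 89) (array([0.54761614, 0.11427946, 0.11236199]), np.float64(0.0038153021378708545))
hole [0.62212189 0.11309164 0.086     ]
spare [ 0.504274   -0.31334222  0.055     ]
rack rect ((399.59234619140625, 209.73851013183594), (27.659746170043945, 53.583003997802734), 82.87498474121094) [ 0.50103754 -0.27727989  0.045     ]
[7.45278369e-06 2.10803309e-01 9.77528496e-01 5.84343665e-05] [ 0.01607687  0.40022074 -0.35301979] 1.0 [ 0.28932486  0.29669502 -0.39020759  0.88389371  0.         -2.8522678 ]
```

```bash
cat >> h.py <<'E'
from scipy.spatial.transform import Rotation as Ro
AX=np.array([.697,.113])
def quat(t): q=(Ro.from_euler('z',t)*Ro.from_quat([0,1,0,0])).as_quat(); return np.array([q[3],q[0],q[1],q[2]])  # tool y along +y at t=0
def pose(t,z=.097,r=.15): return [AX[0]-r*np.cos(t),AX[1]-r*np.sin(t),z],quat(t)
def ft(t): # tangential force, + = towards robot's right (-y)
    f=np.array(env.current_wrist_force()); return f[:2]@np.array([np.sin(t),-np.cos(t)]), f
E
python3 - <<'E'
from h import *
t=0.; p,q=pose(t); print(q)
env.reach([p[0],p[1],.22],q); env.move_linear(p,v=.12)
print('f0',env.current_wrist_force(),env.current_tool_pos())
gripper_to(0.0,f_grip=40)
env.hold(.2); print('closed',env.current_grip_width(),env.current_wrist_force(),env.current_time())
snap('top','g1.png')
E
```

```text
[0. 0. 1. 0.]
f0 [-0.69577507  0.54738539  0.0727317 ] [0.54771352 0.11312401 0.09781416]
closed 0.27066613515871635 [-1.12512331  0.13181186  3.03503506] 4.825
```

```bash
cat > rock.py <<'E'
from h import *
import sys,json
s,t0=float(sys.argv[1]),float(sys.argv[2])  # s=-1 left
t=t0; b=ft(t)[0]; base=[]; log=[]
while abs(t-t0)<.47:
    near=log and -s*log[-1][1]>1.6
    st=(.0007 if near else .0025)/.15
    t+=s*st; p,q=pose(t); env.move_linear(p,rot=q,v=.03 if near else .05)
    if near: env.hold(.05)
    f,F=ft(t); a=env.current_tool_pos(); log.append((round(t,4),round(f-b,2),*np.round(a[:2],4),round(float(F@[-np.cos(t),-np.sin(t),0]),1)))
    if -s*(f-b)>5.7: break
env.hold(1.0); f,F=ft(t); a=env.current_tool_pos()
for l in log[:2]+log[-9:]: print(*l)
print(len(log),'end',t,f-b,a,F,env.current_time())
E
python3 rock.py -1 0
```

```text
-0.0167 -0.63 0.5471 0.1156 1.7
-0.0333 -0.21 0.5472 0.1181 1.6
-0.0167 -0.63 0.5471 0.1156 1.7
-0.0333 -0.21 0.5472 0.1181 1.6
-0.05 0.41 0.5473 0.1202 1.2
-0.0667 3.37 0.5474 0.1218 2.0
-0.0713 4.04 0.5474 0.1222 1.5
-0.076 5.11 0.5475 0.1226 1.3
-0.0807 6.04 0.5475 0.1231 1.7
7 end -0.08066666666666666 6.153877868816064 [0.54744931 0.1231053  0.09721079] [-2.20933713 -6.34914559  5.45274782] 7.775
```

```bash
sed -i 's/b=ft(t)\[0\]/b=-.13/; s/<.47/<.50/; s/log and -s\*log\[-1\]\[1\]>1.6/log and abs(t-t0)>.15 and -s*log[-1][1]>1.6/; s/    if -s/    if abs(t-t0)>.1 and -s/' rock.py; python3 rock.py 1 -0.08067
```

```text
-0.064 2.86 0.5474 0.1214 1.4
-0.0473 0.37 0.5473 0.1198 1.7
0.236 -0.35 0.5511 0.0775 2.6
0.2527 0.6 0.5517 0.075 2.3
0.2693 -2.01 0.5521 0.0732 1.7
0.274 -2.15 0.5522 0.0728 2.6
0.2787 -1.84 0.5524 0.0724 2.3
0.2833 -4.11 0.5525 0.072 1.9
0.288 -5.09 0.5526 0.0715 1.9
0.2927 -5.41 0.5527 0.0711 2.1
0.2973 -6.92 0.5528 0.0707 1.9
27 end 0.29732999999999987 -6.6286357505234585 [0.55283828 0.07068124 0.09722883] [-3.92048304  5.86751206  6.40301528] 15.825
```

```bash
python3 - <<'E'
from h import *
T=.1085
def go(c,v=.04): p,q=pose(c); env.move_linear(p,rot=q,v=v)
def act(): a=env.current_tool_pos(); return np.arctan2(AX[1]-a[1],AX[0]-a[0])
for t in (.25,.2,.15,.12,T): go(t)
c=T
for i in range(3):
    env.hold(.15); e=act()-T; print('err mm',e*150,ft(c)[0])
    if abs(e*150)<.1: break
    c-=e; go(c,.02)
gripper_to(1.0); env.hold(.1); print('after',(act()-T)*150,env.current_tool_pos(),env.current_wrist_force())
p,q=pose(c); env.move_linear([p[0],p[1],.24],v=.2)
P=np.array([.4996,-.2434]); env.reach([P[0],P[1],.18],quat(0)); print(env.current_time())
snap('top','m1.png'); snap('side','m1s.png')
a=cv2.imread('pics/m1.png'); b=cv2.imread('pics/m1s.png')
cv2.imwrite('pics/c.png',np.hstack([cv2.resize(a[90:210,205:305],None,fx=4,fy=4,interpolation=2),cv2.resize(b[130:210,300:366],(396,480),interpolation=2)]))
E
```

```text
err mm 0.16932635638838636 0.013673104524192556
err mm 0.015639362512750304 -0.1589129243158785
after -0.17131598722303146 [0.54788387 0.09692942 0.09698534] [ 1.20452052  0.12149667 -0.05042573]
20.7833
```

View pics/c.png

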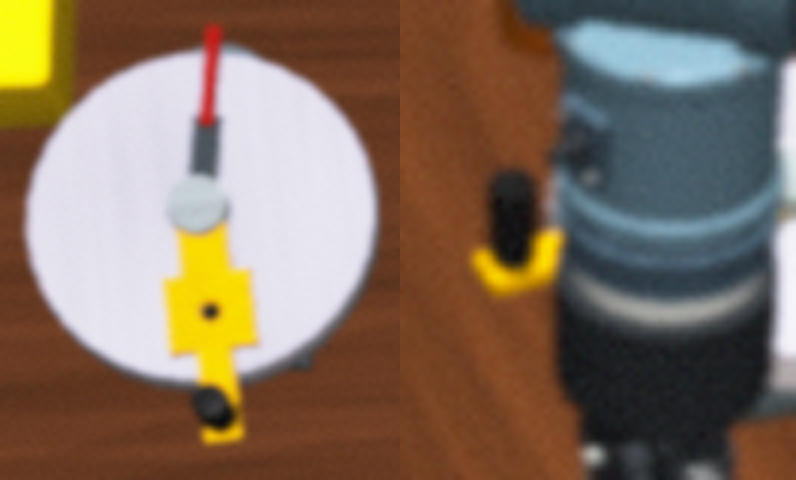

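The lever hole now shows dark at about px (257,167), so the disc hole lies under it, and the pointer is still near its rest line. Next: refine the hole position and grasp the pin.

```bash
python3 - <<'E'
from h import *
a=cv2.imread('pics/m1.png'); h=cv2.cvtColor(a,40)
# dark hole centroid weighted
g=a[163:173,252:263].astype(float).max(2); w=np.clip(170-g,0,None); ys,xs=np.mgrid[163:173,252:263]
hp=np.array([(xs*w).sum(),(ys*w).sum()])/w.sum(); print('hole px',hp,at_z('top',hp,.086),at_z('top',hp,.08))
y=cv2.inRange(h,(20,120,120),(35,255,255)); y[:, :240]=0; y[:,272:]=0; y[:157]=0; y[181:]=0
y=cv2.morphologyEx(y,cv2.MORPH_CLOSE,np.ones((5,5)))
o=cv2.morphologyEx(y,cv2.MORPH_OPEN,np.ones((13,13))); r=cv2.minAreaRect(np.argwhere(o>0)[:,::-1].astype(np.int32)); print('plate',r,at_z('top',r[0],.086))
T=.1085
for z in(.112,): print('grip proj',proj('top',[*(AX-.15*np.array([np.cos(T),np.sin(T)])),z]))
k=cv2.inRange(h,(0,0,0),(180,255,60)); k[:180]=0;k[202:]=0;k[:,:245]=0;k[:,:][:,270:]=0; ys,xs=np.nonzero(k); print('grip px',xs.mean(),ys.mean(),len(xs))
print('pred hole',AX-.075*np.array([np.cos(T),np.sin(T)]))
# grasp
P=[.4996,-.2434]
gripper_to(.5); print(env.current_tool_pos(),env.current_wrist_force())
print(env.move_linear([*P,.049],v=.1,max_force=8),env.current_tool_pos())
gripper_to(0.,f_grip=40); env.hold(.1); print(env.current_grip_width(),env.current_wrist_force(),env.current_tool_pos())
env.move_linear([*P,.16],v=.12); env.hold(.1); print(env.current_grip_width(),env.current_wrist_force(),env.current_tool_pos(),env.current_time())
snap('top','p1.png');s=snap('side','p1s.png')
u=proj('side',[*P,.15]).astype(int); v=proj('top',[*P,.15]).astype(int); t=cv2.imread('pics/p1.png'); s=cv2.imread('pics/p1s.png')
f=lambda m,u:cv2.resize(m[u[1]-30:u[1]+50,u[0]-33:u[0]+33],(396,480),interpolation=2)
cv2.imwrite('pics/d.png',np.hstack([f(t,v),f(s,u)]))
E
```

```text
hole px [257.1824 167.4256] [0.62427567 0.1047811  0.086     ] [0.62623851 0.10578894 0.08      ]
plate ((257.0, 167.5), (21.0, 20.0), 90.0) [0.62408418 0.10527311 0.086     ]
grip proj [258.59820996 192.48754425]
grip px 257.54237288135596 191.77966101694915 59
pred hole [0.62244103 0.10487846]
[ 0.49962916 -0.24333995  0.18000133] [-0.27964919 -0.8565475   0.38717296]
False [ 0.50016279 -0.24373624  0.04967372]
0.24768149676001672 [-1.81206645  0.41360404  4.7133474 ] [ 0.50007415 -0.243675    0.04970298]
0.24235793086939325 [-0.00225705  0.6176623  -1.0735349 ] [ 0.49891107 -0.24294314  0.15891557] 24.425
```

View pics/d.png

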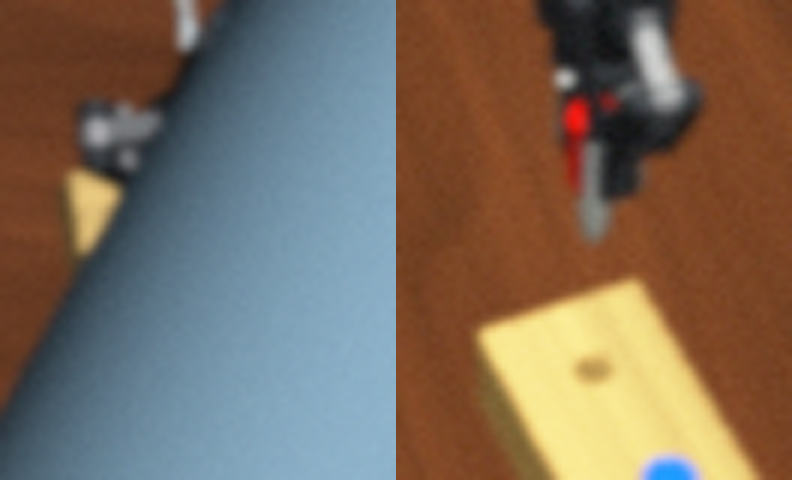

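Left view is blocked by the arm. The right view shows the pin held by its red head, upright, with its rack hole empty below and the blue dowel still in place. Next: move over and insert by feel.

```bash
cat > ins.py <<'E'
from h import *
X,Y,T=.6237,.1049,.1085
if __name__=='__main__':
    c=env.current_tool_pos(); env.move_linear([c[0],c[1],.205],v=.2)
    env.reach([X,Y,.205],quat(T)); env.move_linear([X,Y,.128],v=.12); env.hold(.2)
    a=np.array(env.current_tool_pos()); print('pre',a,env.current_wrist_force()); off=np.array([X,Y])-a[:2]
    X+=off[0];Y+=off[1]; env.move_linear([X,Y,.128],v=.02); env.hold(.1); print(env.current_tool_pos()); f0=np.array(env.current_wrist_force()); print(f0)
    for z in np.arange(.124,.0959,-.004):
        hit=env.move_linear([X,Y,z],v=.03,max_force=7); a=env.current_tool_pos(); f=np.array(env.current_wrist_force())-f0
        print(round(z,4),hit,np.round(a,4),np.round(f,1))
        if hit or np.abs(f).max()>6: break
    print(X,Y,env.current_time())
E
python3 ins.py
```

```text
pre [0.62452865 0.10495744 0.12913279] [-0.16620546 -0.27567475 -0.08417567]
[0.62286169 0.10488266 0.12807697]
[ 0.03752582 -0.02579727 -1.35733274]
0.124 False [0.6225 0.1048 0.1235] [ 0.8 -0.6  0.7]
0.12 False [0.6226 0.1048 0.1197] [-0.3  0.3  0.7]
0.116 False [0.6232 0.1048 0.1159] [ 1.1 -0.2 -0.1]
0.112 False [0.6238 0.1048 0.112 ] [ 4.2 -0.2 -1.6]
0.108 False [0.6239 0.1048 0.1081] [ 5.2  0.7 -0.7]
0.104 False [0.624  0.1048 0.1042] [5.9 0.  0.5]
0.1 False [0.624  0.1049 0.1001] [6.5 0.3 1. ]
0.6228713515680934 0.10484255911327557 29.6083
```

```bash
python3 - <<'E'
from h import *
X,Y=.6248,.1048; f0=np.array([.04,-.03,-1.36])
def rep(z,h): print(round(z,4),h,np.round(env.current_tool_pos(),4),np.round(np.array(env.current_wrist_force())-f0,1))
h=env.move_linear([X,Y,.1],v=.02); env.hold(.1); rep(.1,h)
for z in (.097,.0945,.0925,.0915,.0905,.0895,.0885,.0875):
    h=env.move_linear([X,Y,z],v=.02,max_force=8); env.hold(.05); rep(z,h)
    if (np.array(env.current_wrist_force())-f0)[2]>8: break
print(env.current_time())
E
```

```text
0.1 False [0.6243 0.1048 0.0995] [2.5 0.4 1. ]
0.097 False [0.6244 0.1048 0.0965] [ 3.5  0.2 -1.7]
0.0945 False [0.6244 0.1048 0.0941] [ 3.5  0.5 -1.3]
0.0925 False [0.6245 0.1048 0.0922] [ 2.2  0.3 -0.7]
0.0915 False [0.6246 0.1048 0.0914] [1.5 0.4 0.3]
0.0905 False [0.6246 0.1048 0.0907] [-0.5 -0.5  2.6]
0.0895 False [0.6247 0.1048 0.0906] [-1.9 -0.7  8.4]
31.8333
```

Contact at TCP z = 90.6 mm, as predicted (90.7) for the shoulder on the plate. Release and check.

```bash
python3 - <<'E'
from h import *
env.move_linear([.6248,.1048,.0906],v=.02); env.hold(.1); print(env.current_wrist_force())
gripper_to(.5); env.hold(.1); print(env.current_grip_width(),env.current_wrist_force())
c=env.current_tool_pos(); env.move_linear([.6248,.1048,.24],v=.15); env.reach([.40,-.12,.30],quat(0)); env.hold(.5)
print(env.current_time(),env.current_wrist_force())
a=snap('top','e1.png')[:,:,::-1]; b=snap('side','e1s.png')[:,:,::-1]
print(eyes.boxes_of('side','pin')[:2],eyes.boxes_of('top','pin')[:2])
print('expect shoulder/top', [np.round(proj('side',[.6235,.1048,z]),1) for z in(.086,.12)], [np.round(proj('top',[.6235,.1048,z]),1) for z in (.086,.12)])
cv2.imwrite('pics/f.png',np.hstack([cv2.resize(a[90:210,205:305],None,fx=4,fy=4,interpolation=2),cv2.resize(b[130:210,300:366],(396,480),interpolation=2)]))
E
```

```text
[-1.06455347 -0.60410913  3.54874855]
0.49926984174307737 [-0.42574537  0.28327663  0.21238301]
35.5 [0.32203406 0.05619664 0.96390901]
[{'bbox': [230.0, 132.8, 270.5, 162.4], 'score': 0.54}, {'bbox': [338.2, 156.3, 348.0, 170.7], 'score': 0.44}] [{'bbox': [249.0, 159.0, 261.9, 171.3], 'score': 0.47}]
expect shoulder/top [array([341.2, 166.4]), array([341.5, 157.1])] [array([257.2, 167.7]), array([255. , 163.7])]
```

View pics/f.png

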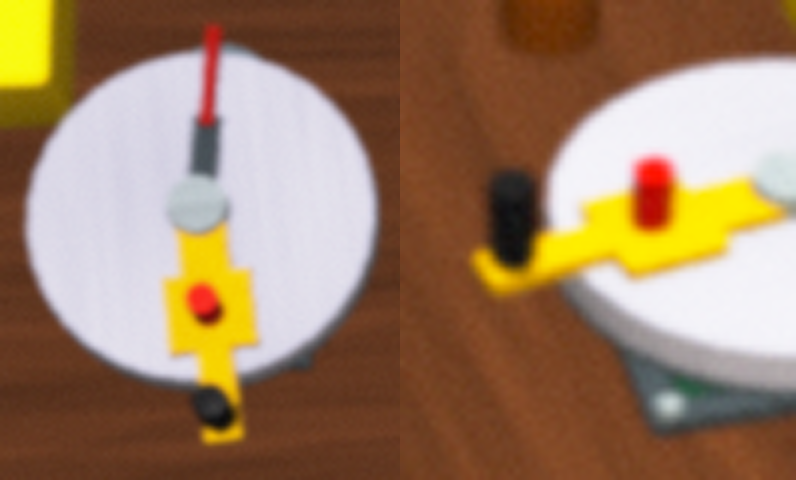

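The red head stands upright with its shoulder flush on the lever plate: side px about (342,160), top px about (256,165). The lever and pointer have not moved, so I am handing in.

```bash
python3 -c "
from h import *
close_job()"
```

```text
the job is handed in; nothing more can be done
```

The locating pin is fully home through the lever at the middle of its free play, and I handed the job in at about 35.7 s of the 69 s allowed.

- **Rocking:** I held the lever by its grip and leaned on it for about 1 s each way, left first at 6.2 N, then right at 6.6 N. The free play came out at about 49 mm of grip travel.
- **Middle:** I left the lever at the midpoint of the two stops, within about 0.2 mm. The hole then showed dark in the picture, so the disc hole was lined up under it.
- **Pin:** It went in with a sideways force of up to 6.5 N, because my estimate of the hole position was about 2 mm short in x. I corrected that during the insertion. The shoulder met the plate at tool height 90.6 mm against 90.7 mm expected, with about 8 N of push, and then I let go.
- **Last checks:** The pictures showed the pin upright with its head flush on the lever, and the lever and pointer unmoved. The arm was clear of everything.
- **Disagreements:** The side camera's best network hit for the pin was a false one, elsewhere in the picture. Its second hit, and the top camera's hit, were on the pin. I did not re-measure the bystander objects at the end; the arm never worked near them, and the blue dowel was still in the rack after I lifted the pin out.

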